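# Load the winder's slip-clutch balls and click the torque knob

### The job

Drop the two large steel balls from the parts tray, one at a time, into the two empty pockets of the brass ball cage on the tape winder, leaving the undersized ball in its seat and the ball already in the cage in its pocket. Once both are in, turn the winder's torque knob clockwise (seen from above) until it clicks past its detent, let go and leave everything else where it is.

Things in the scene. Friction and masses are not known exactly. Their poses are not given: they have to be found in the camera images.
- winder: Hand-cranked steel tape winder, fixed. Bed 240 x 300 x 18 mm (x, y, z); origin: centre of its underside, on the bench. Along its +x edge stands the winding head with two reels and the crank, up to 90 mm high. On the bed, at any yaw, is the brass ball cage (fixed disc 128 mm across, 6 mm thick, three cup pockets 38 mm from its axis), axis at (-55, -65) mm; the torque knob is at (-55, +75) mm.
- pocket0 (a point): Centre of the floor of the pocket that already holds a ball (ball_c). Pockets: round cups 35 mm outside, bore 28 mm, rim 13 mm above the floor, mouth flared to 33 mm inside and 40 mm outside. z up.
- pocket1 (a point): Centre of the floor of the first empty pocket (same cup: bore 28 mm, rim 13 mm above this point).
- pocket2 (a point): Centre of the floor of the second empty pocket (same cup: bore 28 mm, rim 13 mm above this point).
- tray: Fixed tin parts tray with a dark wooden insert plate 110 x 200 mm (x, y), top 14 mm above the bench, rim 4 mm higher on three sides; three square 14 mm seats in a row along y at -65, 0, +65 mm, each holding one ball. A tin chute slopes up from the middle of its +x edge to 75 mm high. Origin: centre of its underside.
- ball_a_center (a point): Centre of a large steel ball, 24 mm in diameter, 56 g, in a seat of the tray (centre 10 mm above the tray's plate at the start). Its axes mean nothing.
- ball_b_center (a point): Centre of the other large steel ball, 24 mm in diameter, in a seat of the tray.
- small_ball_center (a point): Centre of the undersized steel ball, 16 mm in diameter, in the third seat of the tray; to be left there.
- ball_c_center (a point): Centre of the 24 mm steel ball already lying in pocket0 of the cage; to be left there.
- knob_grip (a point): Point to grip on the torque knob: on its upright axis, 44 mm above the bench, in the middle of its black bar grip. The bar is 46 mm long along this frame's x, 14 mm thick along y and 26 mm tall (from 31 to 57 mm above the bench), on a steel disc 48 mm in diameter.
- torque_knob (a joint): Angle of the torque knob, rad: 0 at the start, growing clockwise seen from above. It carries over a small brass tumbler weight beside it (+x of the knob, up to 80 mm high) as its detent: it resists (0.1 N m) up to 0.6 rad; past that the weight flops over and drives the knob on to 1.2 by itself. Firm stops at 0 and 1.2.
- cassette_shell: Bystander: grey cassette shell 100 x 64 x 12 mm lying flat on the bench; origin under its centre.
- flywheel: Bystander: brass flywheel, disc 68 mm across and 13 mm thick with a thin shaft up to 40 mm; origin under its centre.
- playback_head: Bystander: small chrome playback head, 30 x 16 x 15 mm, on the bench; origin under its centre.

How it is judged:
By the outcome, as a careful person would: the job done as asked, in the order asked, and still so for the second after the job is handed in, with the robot touching nothing.
It also fails if it takes over 58 s, if anything falls off the work surface, if the arm or the gripper's body presses on something with over 40 N, if the wrist force passes 120 N, or if a joint passes its speed limit or range.

### The arm

A 6-joint arm with a two-finger parallel gripper is mounted at the origin on the work surface. World frame = base frame: x ahead of the robot, y to its left, z up, the work surface at z = 0. Lengths are in mm, angles in rad, forces in N, time in s.
With the tool pointing down it reaches from about 250 to 775 mm from the base axis. Payload 8.9 kg.
Tool frame: the origin (TCP) lies on the centre line of the jaws, within the pads' length; the fingertips stand 25 mm ahead of it and the grasp point (between the pads) lies 6 mm ahead of it (env.tip_reach is the distance from the TCP to the fingertips, in mm); z points along the fingers, y is the line along which they close (so a half turn about z gives the same grasp; the last joint's range is limited). The gripper opens to 85 mm and grips with 20 to 120 N. Pads are 22 mm wide; open, the fingers measure 114 mm over their backs; the gripper's body (76 mm by 85 mm) begins 54 mm behind the grasp point. The pads swing forward as they close: fully open they stand 13 mm farther back than shut.
Start: joints at [1.187, 0.291, -0.153, 1.127, 0, 1.431], TCP at [127.234, 509.348, 256.305] pointing down, gripper open.
Joint ranges: [-2.52, 2.52], [-0.91, 1.74], [-1.3, 1.37], [-1.96, 2.02], [-1.52, 1.47], [-3.14, 3.14]. Speed limits (rad/s): [2.22, 2.22, 2.79, 3.14, 3.14, 3.14].

### API

Orientations are given as a unit quaternion [w, x, y, z].
In Python, from plant import env, vision, workorder gives the robot as it stands.
- The arm moves only by the tool send_rows, never from a script. Its arguments are lists of equal length, an entry for each row: "rotation": the turn, a rotation vector about the tool's x, y, z as a fraction of full scale, a list of three; "slide": the shift along the tool's x, y, z as a fraction of full scale, a list of three; "gripper": the closure, from -1 (fully open) to 1 (shut). A call has 1 to 12 rows; each row is the pose to reach, as a shift and turn from the pose commanded when the call began, along the tool's axes at that moment, turning the shorter way round; what a row does not reach only later rows make up. Full scale, the value 1, is 0.3 m for a shift and 180 degrees for a turn. A row lasts 1/12 s, in which the tool goes at most 41.7 mm and 7.16 degrees, less where a joint would pass 70% of its speed; a pose out of reach is approached as far as the arm can. A call with a number of a shift or a turn outside -1 to 1 is refused whole. A call with a gripper value outside its range is refused whole. The fingers move at their own pace and stop on an object; the grip force is fixed at half the most. Time passes only in rows, so rows that repeat a pose let the fingers close. It gives the time, the measured TCP pose, the force, the opening and the grip force at its end, in the units of the state.
- env.get_obs(): the state, without advancing time (a new reading comes with each control period).
- vision.read_camera(name): name is "scene" or "top" or "wrist"; returns a dict with "image" (420x560x3 uint8, red, green, blue), "depth" (420x560 float32, mm along the optical axis (not along the pixel's ray), 0 where there is no reading), "mtx" (3x3 intrinsics, pixels), "cam_to_world" (4x4, takes a point from camera to world coordinates); the wrist camera has in their place "hand_eye" (4x4, takes a point from camera to tool coordinates, whose origin is the TCP and whose axes are the flange's). Camera axes: x right, y up, looking along -z (the intrinsics and any distortion apply to the point x, -y, -z); pixel columns grow to the right and rows downward; lengths in mm; the calibration is good to about 2 mm. A picture is of the moment at which its call begins: read the wrist's pose just before it.
- workorder.job_done(): hands the job in; it is judged then, once.
The state is a dict: "time_s": time; "joints": joint angles; "joint_vel": joint speeds; "tau": joint torques, N m; "ee_pos": TCP position; "orientation": TCP orientation; "force": force on the tool from outside, world axes, zero at the start; "ft_torque": the same for the moment, N m; "grip_width": finger opening in mm; "grasp_force": force on a finger pad.
Only numpy, scipy, OpenCV 4.12 (cv2) and the standard library are available. Lean on these libraries where they do the work, as an engineer would, in place of code of your own. Each camera call takes 0.05 s, during which the arm holds its last target. There are 200 camera calls.

## Working session

There is one attempt and no reset: what is moved stays moved. The work goes in short steps, Python scripts to look and compute and a tool call to move; the robot and the scene stay as the last step left them, time stands still between calls to the robot, and variables do not carry over. Pictures are saved under pics/ and viewed, at most 10 in all, crops included, and the job is handed in when it is done.

Besides the shell and the picture viewer there is one more tool, called after "Emit:" by a JSON object that holds its "name" and its "arguments". send_rows: Moves the arm, as the interface text tells. Its arguments: {"type":"object","properties":{"rotation":{"type":"array"},"slide":{"type":"array"},"gripper":{"type":"array"}},"required":["rotation","slide","gripper"]}

```bash
ls; mkdir -p pics; python3 - <<'E'
from plant import env, vision, workorder
import cv2,numpy as np
o=env.get_obs();print(o['ee_pos'],o['orientation'],o['time_s'],o['grip_width'])
for n in ['top','scene']:
    d=vision.read_camera(n);np.savez('pics/'+n+'0.npz',**d)
    cv2.imwrite(f'pics/{n}0.png',d['image'][:,:,::-1]);print(n,d['mtx'],d['cam_to_world'].round(3),[k for k in d])
E
```

```text
pics
[127.07588091 508.97249032 255.74070155] [-1.67779121e-04  1.22089993e-01  9.92518827e-01 -6.19490550e-04] 0.0 85.16689896612432
top [[469.60903304   0.         275.70712234]
 [  0.         469.60903304 207.99103664]
 [  0.           0.           1.        ]] [[-2.400000e-02  9.820000e-01 -1.870000e-01  2.207140e+02]
 [-9.990000e-01 -2.800000e-02 -1.700000e-02 -1.237200e+01]
 [-2.100000e-02  1.860000e-01  9.820000e-01  1.524146e+03]
 [ 0.000000e+00  0.000000e+00  0.000000e+00  1.000000e+00]] ['image', 'depth', 'mtx', 'cam_to_world']
scene [[516.383055     0.         275.8308447 ]
 [  0.         516.383055   213.65945968]
 [  0.           0.           1.        ]] [[ 8.020000e-01 -3.360000e-01  4.940000e-01  1.160749e+03]
 [ 5.980000e-01  4.760000e-01 -6.450000e-01 -8.484020e+02]
 [-1.800000e-02  8.130000e-01  5.820000e-01  8.464270e+02]
 [ 0.000000e+00  0.000000e+00  0.000000e+00  1.000000e+00]] ['image', 'depth', 'mtx', 'cam_to_world']
```

View pics/top0.png

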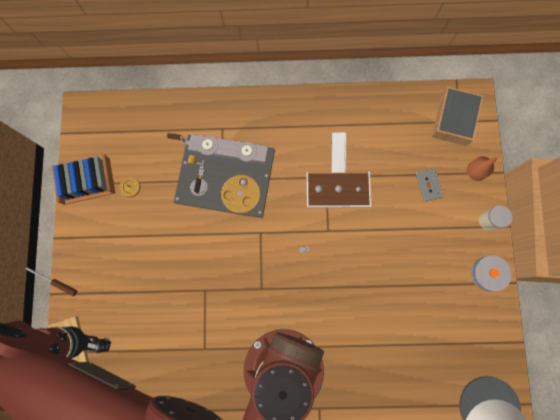

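View pics/scene0.png

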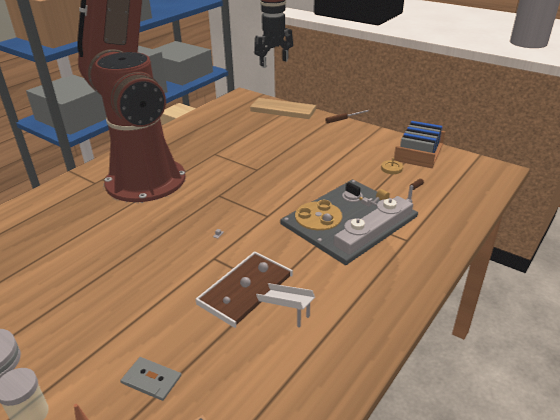

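The top view shows the cage disc at (240,193), the knob at (199,187), the tray at (339,189), the large balls at (319,188) and (339,188), and the small ball at (359,188). The gap between balls and winder is clear.

```bash
cat > h.py <<'E'
import numpy as np,cv2
from scipy.spatial.transform import Rotation as R
from plant import env, vision, workorder
def pose():
    o=env.get_obs();q=o['orientation'];T=np.eye(4)
    T[:3,:3]=R.from_quat([q[1],q[2],q[3],q[0]]).as_matrix();T[:3,3]=o['ee_pos'];return T,o
def cast(u,v,z,K,C):
    r=C[:3,:3]@np.array([(u-K[0,2])/K[0,0],-(v-K[1,2])/K[1,1],-1.]);t=(z-C[2,3])/r[2];return C[:3,3]+t*r
def proj(p,K,C):
    q=C[:3,:3].T@(np.array(p)-C[:3,3]);return K[0,2]+K[0,0]*q[0]/-q[2],K[1,2]-K[1,1]*q[1]/-q[2]
def wrist(name):
    T,o=pose();d=vision.read_camera('wrist');C=T@d['hand_eye'];np.savez(f'pics/{name}.npz',image=d['image'],depth=d['depth'],mtx=d['mtx'],C=C)
    cv2.imwrite(f'pics/{name}.png',d['image'][:,:,::-1]);return d,C
def load(n):
    d=np.load(f'pics/{n}.npz');return d['image'],d['depth'],d['mtx'],d['C' if 'C' in d else 'cam_to_world']
def go(target,yawdir=None):
    """slide/rotation fractions to reach TCP target pointing down with tool y along world angle yawdir"""
    T,o=pose();s=T[:3,:3].T@(np.array(target)-T[:3,3])/300
    rv=np.zeros(3)
    if yawdir is not None:
        y=np.array([np.cos(yawdir),np.sin(yawdir),0])
        if y@T[:3,1]<0:y=-y
        z=np.array([0,0,-1.]);G=np.c_[np.cross(y,z),y,z];rv=R.from_matrix(T[:3,:3].T@G).as_rotvec()/np.pi
    print('slide',s.round(4),'rot',rv.round(4));return s,rv
E
python3 - <<'E'
from h import *
im,dp,K,C=load('top0')
for n,u,v,z in [('cage',240,193,24),('knob',199,187,57),('A',319,188,24),('B',339,188,24),('S',359,188,22)]: print(n,cast(u,v,z,K,C).round(1))
T,o=pose();print(T.round(3),o['joints'])
d=vision.read_camera('wrist');print(d['hand_eye'].round(3),d['mtx'])
E
python3 -c "
import cv2;i=cv2.imread('pics/top0.png')[120:225,160:380];cv2.imwrite('pics/c.png',cv2.resize(i,None,fx=3.6,fy=3.6,interpolation=cv2.INTER_CUBIC))"
```

```text
cage [559.5 128.7  24. ]
knob [575.7 257.6  57. ]
A [ 568.9 -130.4   24. ]
B [ 567.  -195.6   24. ]
S [ 565.5 -261.1   22. ]
[[-9.70000e-01  2.42000e-01 -0.00000e+00  1.27102e+02]
 [ 2.42000e-01  9.70000e-01 -1.00000e-03  5.09015e+02]
 [ 0.00000e+00 -1.00000e-03 -1.00000e+00  2.55815e+02]
 [ 0.00000e+00  0.00000e+00  0.00000e+00  1.00000e+00]] [ 1.18668786e+00  2.91191352e-01 -1.54028813e-01  1.12671228e+00
  1.25159094e-05  1.43151767e+00]
[[   0.       0.954    0.301   77.154]
 [   1.      -0.       0.      -0.5  ]
 [   0.       0.301   -0.954 -119.298]
 [   0.       0.       0.       1.   ]] [[355.11023935   0.         286.57082657]
 [  0.         355.11023935 208.797933  ]
 [  0.           0.           1.        ]]
```

View pics/c.png

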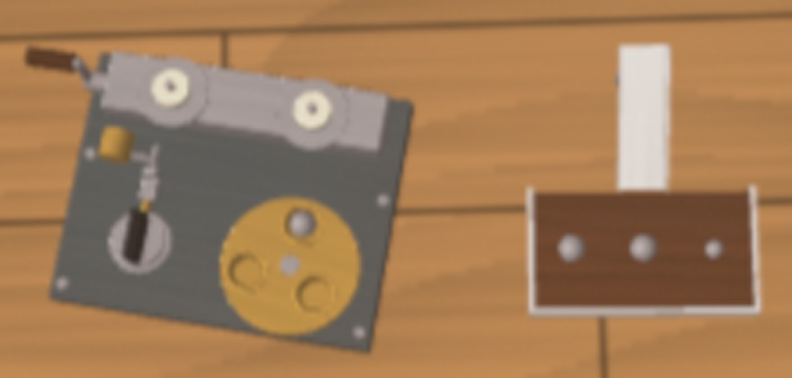

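The crop shows a filled pocket at (300,223), empty ones at (246,271) and (316,293), the knob bar at (136,235), and the tray balls (571,247), (642,247), small (713,247).

```bash
python3 - <<'E'
from h import *
go([520,180,270],1.36); print(env.tip_reach)
E
```

```text
slide [-1.5364 -0.7468 -0.0465] rot [-0.0003 -0.     -0.0108]
25.0
```

Emit:
{"name": "send_rows", "arguments": {"rotation": [[0,0,-0.005],[0,0,-0.005],[0,0,-0.01],[0,0,-0.01],[0,0,-0.01],[0,0,-0.01],[0,0,-0.01],[0,0,-0.01],[0,0,-0.01],[0,0,-0.01]], "slide": [[-0.1,-0.05,-0.005],[-0.22,-0.1,-0.01],[-0.34,-0.16,-0.02],[-0.46,-0.22,-0.02],[-0.58,-0.28,-0.03],[-0.7,-0.34,-0.04],[-0.82,-0.4,-0.04],[-0.92,-0.46,-0.04],[-1.0,-0.5,-0.04],[-1.0,-0.5,-0.04]], "gripper": [-1,-1,-1,-1,-1,-1,-1,-1,-1,-1]}}

```text
time_s: 0.98
ee_pos: [385.1, 288.3, 268.1]
orientation: [0.001, 0.109, 0.994, -0.0]
force: [0.4, -0.2, 0.1]
grip_width: 85.4
grasp_force: 0.0
```

Emit:
{"name": "send_rows", "arguments": {"rotation": [[0,0,0],[0,0,0],[0,0,0],[0,0,0],[0,0,0],[0,0,0],[0,0,0]], "slide": [[-0.12,-0.06,0],[-0.24,-0.12,0],[-0.36,-0.18,0],[-0.46,-0.22,0],[-0.53,-0.24,0],[-0.53,-0.24,0],[-0.53,-0.24,0]], "gripper": [-1,-1,-1,-1,-1,-1,-1]}}

```text
time_s: 1.57
ee_pos: [522.2, 186.7, 267.6]
orientation: [-0.001, 0.107, 0.994, -0.0]
force: [0.0, 0.3, -0.6]
grip_width: 85.4
grasp_force: 0.0
```

```bash
python3 - <<'E'
from h import *
d,C=wrist('w1');T,o=pose();print(o['ee_pos'],o['time_s'],C.round(2))
E
```

```text
[521.44609023 187.2866495  267.83056458] 1.6167 [[ 2.1000e-01 -9.3000e-01 -2.9000e-01  4.4690e+02]
 [ 9.8000e-01  2.0000e-01  6.0000e-02  2.0268e+02]
 [-0.0000e+00 -3.0000e-01  9.5000e-01  3.8701e+02]
 [ 0.0000e+00  0.0000e+00  0.0000e+00  1.0000e+00]]
```

View pics/w1.png

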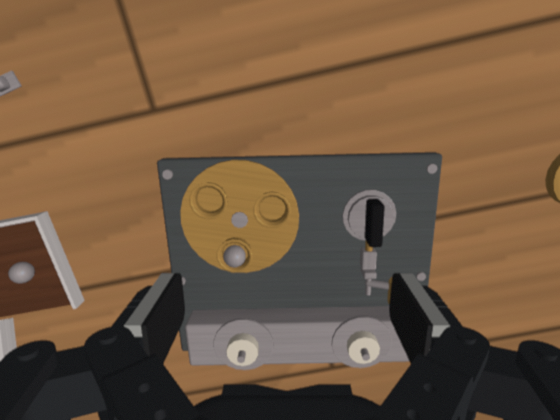

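Wrist view: cage disc (240,217), empty pockets (209,200) and (272,208), ball_c at (235,256), knob bar at (374,222), tumbler link (370,262).

```bash
python3 - <<'E'
from h import *
im,dp,K,C=load('w1')
def P(u,v):
    w=dp[v,u];q=np.array([(u-K[0,2])/K[0,0]*w,-(v-K[1,2])/K[1,1]*w,-w,1]);return (C@q)[:3]
for n,u,v in [('bed',330,180),('disc',240,180),('hub',240,220),('p1',209,200),('p2',272,208),('c',235,256),('bar',376,205),('bar2',374,240),('kdisc',355,215),('tum',402,290),('head',300,335),('bench',300,80)]: print(n,P(u,v).round(1))
hsv=cv2.cvtColor(im,cv2.COLOR_RGB2HSV)
m=cv2.inRange(hsv,(12,90,90),(30,255,255))
m[:150]=0;m[280:]=0;m[:,:170]=0;m[:,310:]=0
c=max(cv2.findContours(m,0,1)[0],key=cv2.contourArea);e=cv2.fitEllipse(cv2.convexHull(c));print('disc',e)
mm=C[2,3]
print('axis z24',cast(*e[0],24,K,C).round(1))
m=cv2.inRange(hsv[150:270,330:420],(0,0,0),(180,255,40));cs=max(cv2.findContours(m,0,1)[0],key=cv2.contourArea);print('bar',cv2.minAreaRect(cs+np.array([330,150])),cv2.contourArea(cs))
# heights profile over pockets
X=np.array([[P(u,v)[2] for u in range(188,300,4)] for v in range(180,276,4)]).round(0).astype(int)
for r in X: print(*['%2d'%k for k in r])
# bigger crop
cr=im[150:310,170:430];cv2.imwrite('pics/w1c.png',cv2.resize(cr,None,fx=3,fy=3,interpolation=cv2.INTER_CUBIC)[:,:,::-1])
E
```

```text
bed [538.6 229.5  18.6]
disc [516.9 137.5  25.6]
hub [558.8 127.   28.1]
p1 [530.7 100.2  26.3]
p2 [553.7 163.2  25.6]
c [589.8 116.2  48.6]
bar [563.1 266.   56.6]
bar2 [598.5 258.8  57.8]
kdisc [578.4 247.8  30.8]
tum [522.8 229.9 270.1]
head [696.1 163.3  53. ]
bench [433.5 219.3   1.8]
disc ((239.38124084472656, 215.86473083496094), (112.52025604248047, 119.409912109375), 107.29225158691406)
axis z24 [555.3 126.6  24. ]
bar ((373.8164978027344, 222.4609375), (16.801164627075195, 47.094608306884766), 3.2704880237579346) 684.0
22 20 25 25 26 27 25 25 26 25 26 26 26 26 24 26 25 26 26 26 26 25 25 27 22 20 20 21
20 26 25 38 39 38 39 30 26 26 26 25 27 25 27 25 26 25 25 24 26 27 25 26 25 20 19 20
25 25 39 36 26 25 24 38 38 25 25 26 27 26 26 27 26 27 26 25 25 26 26 27 28 25 21 20
27 38 37 25 26 25 26 26 39 30 26 25 25 26 26 26 25 25 26 26 28 38 29 26 25 26 23 19
27 38 29 26 26 25 25 26 27 38 25 26 25 27 26 25 25 26 39 39 36 26 38 38 25 27 26 20
26 38 30 25 26 24 28 25 26 40 25 27 26 26 26 25 27 39 37 26 27 24 26 26 38 26 26 20
27 38 34 27 24 26 26 27 25 38 26 27 26 25 27 26 27 39 26 27 2
[... 751 characters left out ...]
 25 26 26 25 26 26 25 27 19
20 25 25 26 27 24 26 27 27 39 26 26 25 24 38 28 27 27 26 26 25 27 27 27 26 27 20 20
19 20 27 25 25 26 26 25 39 27 42 42 43 40 25 38 26 25 26 27 26 26 27 25 25 26 20 20
20 19 25 25 26 26 25 39 37 41 46 46 46 43 40 38 24 26 26 25 25 26 26 25 27 20 21 19
20 21 20 25 27 25 27 39 36 45 49 48 49 48 41 36 38 26 27 25 26 26 25 25 20 20 20 21
19 19 18 21 20 26 25 25 38 44 49 51 50 47 27 38 26 25 26 25 25 25 25 20 20 19 20 20
20 19 19 21 18 19 24 26 40 38 47 48 48 46 37 387 25 26 25 25 25 19 21 20 19 19 20 21
20 20 22 20 20 19 20 21 25 39 38 37 37 37 39 26 27 25 26 20 20 20 20 18 20 19 20 20
20 19 19 20 20 19 19 19 20 20 20 19 19 20 21 20 20 19 20 20 20 20 20 18 20 19 20 21
```

View pics/w1c.png

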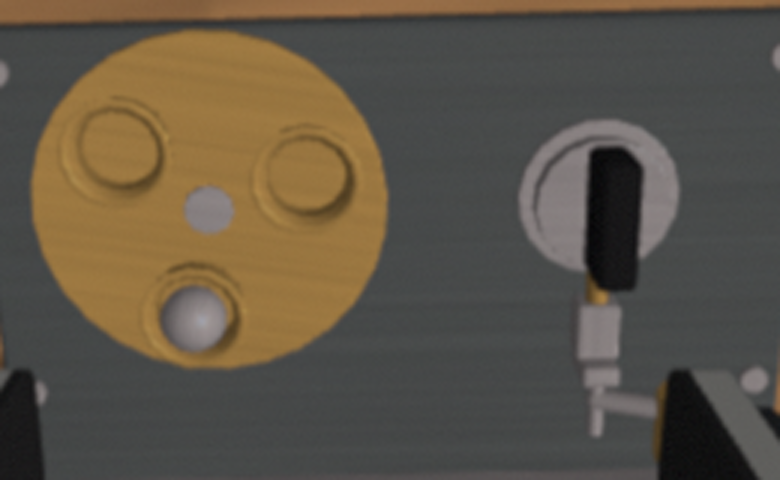

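The crop confirms two empty cups at crop (115,150) and (305,178), with ball_c at (193,318). The bar top runs from (615,160) to (610,280), with its link on the head side.

```bash
cat >> h.py <<'E'
def cloud(im,dp,K,C):
    v,u=np.mgrid[:dp.shape[0],:dp.shape[1]];q=np.stack([(u-K[0,2])/K[0,0]*dp,-(v-K[1,2])/K[1,1]*dp,-dp],-1)
    return q@C[:3,:3].T+C[:3,3]
def circ(p):
    s=np.linalg.lstsq(np.c_[2*p,np.ones(len(p))],(p**2).sum(1),rcond=None)[0];return s[0],s[1],np.sqrt(s[2]+s[0]**2+s[1]**2)
E
python3 - <<'E'
from h import *
d=load('w1');im,dp,K,C=d;P=cloud(*d)
for n,u,v in [('p1',209,200),('p2',272,208),('c',235,256)]:
    w=P[v-22:v+23,u-24:u+25].reshape(-1,3);w=w[(w[:,2]>36.5)&(w[:,2]<40.5)]
    if n=='c':
        c0=circ(w[:,:2]); w=w[np.hypot(*(w[:,:2]-c0[:2]).T)>15]
    for _ in range(3):
        c0=circ(w[:,:2]);r=np.hypot(*(w[:,:2]-c0[:2]).T);w=w[abs(r-c0[2])<4]
    print(n,np.round(c0,1),len(w))
reg=P[185:265,345:400].reshape(-1,3);b=reg[(reg[:,2]>54)&(reg[:,2]<61)]
print('bar',cv2.minAreaRect(b[:,:2].astype(np.float32)),len(b),np.median(b[:,2]))
m=P[185:250,335:400].reshape(-1,3);m=m[(m[:,2]>27)&(m[:,2]<34)];h=cv2.minEnclosingCircle(m[:,:2].astype(np.float32));print('kdisc',h)
m=P[155:280,170:310].reshape(-1,3);m=m[(m[:,2]>23.5)&(m[:,2]<28)];print('cage',cv2.minEnclosingCircle(m[:,:2].astype(np.float32)))
go([545,-165,250],1.36)
E
```

```text
p1 [528.3 102.1  17.3] 421
p2 [551.7 163.6  17.4] 406
c [593.1 112.6  17.4] 346
bar ((584.3533325195312, 263.2303161621094), (14.278928756713867, 45.47052764892578), 79.39541625976562) 603 57.32467145669125
kdisc ((591.9429931640625, 263.75396728515625), 31.35455322265625)
cage ((549.8385620117188, 119.3023910522461), 74.00811767578125)
slide [-0.3259 -1.1309  0.0592] rot [-0.0001 -0.0004 -0.0009]
```

Emit:
{"name": "send_rows", "arguments": {"rotation": [[0,0,0],[0,0,0],[0,0,0],[0,0,0],[0,0,0],[0,0,0],[0,0,0],[0,0,0],[0,0,0],[0,0,0],[0,0,0]], "slide": [[-0.03,-0.1,0],[-0.06,-0.22,0.01],[-0.1,-0.34,0.01],[-0.13,-0.46,0.02],[-0.17,-0.58,0.03],[-0.2,-0.7,0.04],[-0.24,-0.82,0.05],[-0.27,-0.92,0.06],[-0.3,-1.0,0.06],[-0.3,-1.0,0.06],[-0.3,-1.0,0.06]], "gripper": [0,0,0,0,0,0,0,0,0,0,0]}}

```text
time_s: 2.53
ee_pos: [546.0, -124.8, 250.2]
orientation: [-0.0, 0.107, 0.994, 0.0]
force: [-0.4, -0.2, -0.0]
grip_width: 42.9
grasp_force: 0.0
```

```bash
python3 - <<'E'
from h import *
d,C=wrist('w2');T,o=pose();print(o['ee_pos'],o['time_s'],o['grip_width'])
for p in [[569,-130,24],[567,-195,24],[565,-261,22]]: print(proj(p,d['mtx'],C))
E
```

```text
[ 546.0009946  -123.96769352  250.32034292] 2.5833 42.63890478374014
(np.float64(286.93900524033785), np.float64(200.97748683911715))
(np.float64(224.45714388315028), np.float64(212.10082587302063))
(np.float64(162.90849720226632), np.float64(222.54820629434838))
```

View pics/w2.png

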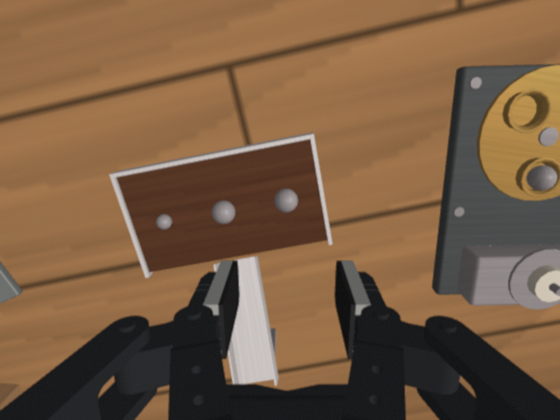

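Wrist view: balls at (286,200), (224,212), small one (164,222); fingertips at (230,262) and (345,262).

```bash
cat >> h.py <<'E'
def balls(n,pts,r=12):
    im,dp,K,C=d=load(n);P=cloud(*d);out=[]
    for u,v in pts:
        w=P[v-16:v+17,u-16:u+17].reshape(-1,3);w=w[(w[:,2]>27 if r>10 else w[:,2]>23)&(w[:,2]<60)]
        c=w.mean(0)-[0,0,r]
        from scipy.optimize import least_squares
        c=least_squares(lambda c:np.linalg.norm(w-c,axis=1)-r,c,loss='soft_l1').x
        g=cv2.cvtColor(im,cv2.COLOR_RGB2HSV)[v-20:v+21,u-20:u+21];m=((g[...,1]<70)&(g[...,2]>50)).astype(np.uint8)
        k=max(cv2.findContours(m,0,1)[0],key=cv2.contourArea);e=cv2.minEnclosingCircle(k)
        out.append((c.round(1),len(w),cast(e[0][0]+u-20,e[0][1]+v-20,24 if r>10 else 18,K,C).round(1),round(e[1],1)))
    return out
E
python3 - <<'E'
from h import *
for x in balls('w2',[(286,200),(224,212)]):print(x)
print(balls('w2',[(164,222)],8))
d=load('w2');im,dp,K,C=d;T,o=pose()
P=(cloud(*d)-T[:3,3])@T[:3,:3]
for a,b in [(200,245),(330,370)]:
    w=P[250:330,a:b].reshape(-1,3);w=w[(w[:,2]<40)&(w[:,2]>-60)&(dp[250:330,a:b].ravel()>50)]
    print('tips',np.percentile(w[:,2],[50,95,99]).round(1),w[w[:,2]>np.percentile(w[:,2],97)].mean(0).round(1))
E
```

```text
(array([ 567. , -131.1,   25.1]), 419, array([ 567.7, -130.8,   24. ]), 12.0)
(array([ 565.7, -196.1,   25.1]), 401, array([ 566.2, -196.3,   24. ]), 12.0)
[(array([ 564.1, -260.8,   19.2]), 130, array([ 565.1, -261.6,   18. ]), 8.1)]
tips [-4.6 15.5 19.4] [  2.4 -23.4  18.9]
tips [-4.  15.9 19.5] [ 2.5 20.5 19. ]
```

```bash
python3 - <<'E'
from h import *
go([567.4,-131,39],1.36)
E
```

```text
slide [-0.0751 -0.0082  0.7044] rot [ 0.0002 -0.0002 -0.0007]
```

Emit:
{"name": "send_rows", "arguments": {"rotation": [[0,0,0],[0,0,0],[0,0,0],[0,0,0],[0,0,0],[0,0,0],[0,0,0],[0,0,0],[0,0,0]], "slide": [[-0.05,-0.008,0.08],[-0.075,-0.008,0.2],[-0.075,-0.008,0.32],[-0.075,-0.008,0.44],[-0.075,-0.008,0.54],[-0.075,-0.008,0.62],[-0.075,-0.008,0.67],[-0.075,-0.008,0.7],[-0.075,-0.008,0.704]], "gripper": [0.2,0.2,0.2,0.2,0.2,0.2,0.2,0.2,0.2]}}

```text
time_s: 3.33
ee_pos: [567.1, -130.0, 38.6]
orientation: [-0.001, 0.105, 0.994, 0.0]
force: [-0.6, 0.6, -0.2]
grip_width: 34.4
grasp_force: 0.0
```

Emit:
{"name": "send_rows", "arguments": {"rotation": [[0,0,0],[0,0,0],[0,0,0],[0,0,0],[0,0,0],[0,0,0]], "slide": [[0,0,0],[0,0,0],[0,0,0],[0,0,0],[0,0,0],[0,0,0]], "gripper": [1,1,1,1,1,1]}}

```text
time_s: 3.83
ee_pos: [568.3, -131.7, 39.6]
orientation: [0.0, 0.106, 0.994, 0.0]
force: [-1.0, 5.2, 3.8]
grip_width: 20.4
grasp_force: 58.8
```

Emit:
{"name": "send_rows", "arguments": {"rotation": [[0,0,0],[0,0,0],[0,0,0],[0,0,0],[0,0,0],[0,0,0]], "slide": [[0,0,-0.03],[0,0,-0.1],[0,0,-0.2],[0,0,-0.3],[0,0,-0.36],[0,0,-0.36]], "gripper": [1,1,1,1,1,1]}}

```text
time_s: 4.33
ee_pos: [570.4, -133.8, 152.0]
orientation: [0.003, 0.107, 0.994, -0.001]
force: [1.3, -0.5, 0.0]
grip_width: 20.5
grasp_force: 58.8
```

```bash
python3 - <<'E'
from h import *
d,C=wrist('w3');T,o=pose();print(o['ee_pos'],o['grip_width'],o['grasp_force'])
im,dp,K,_=load('w3');P=(cloud(im,dp,K,C)-T[:3,3])@T[:3,:3]
w=P[200:330,230:350].reshape(-1,3);m=(abs(w[:,1])<9)&(w[:,2]>5)&(w[:,2]<40)&(abs(w[:,0])<20);w=w[m];print(len(w),w.mean(0) if len(w) else '')
if len(w)>20:
    from scipy.optimize import least_squares
    print(least_squares(lambda c:np.linalg.norm(w-c,axis=1)-12,[0,0,15.],loss='soft_l1').x)
go([529,102,150],1.36)
E
```

```text
[ 569.39472279 -133.37506625  149.69397066] 20.381648752113563 58.783711194992065
795 [8.39207326 0.26806261 8.57833576]
[-0.39072325 -0.81864282 12.43837272]
slide [ 0.2981  0.7381 -0.0035] rot [-0.0005  0.0015 -0.001 ]
```

View pics/w3.png

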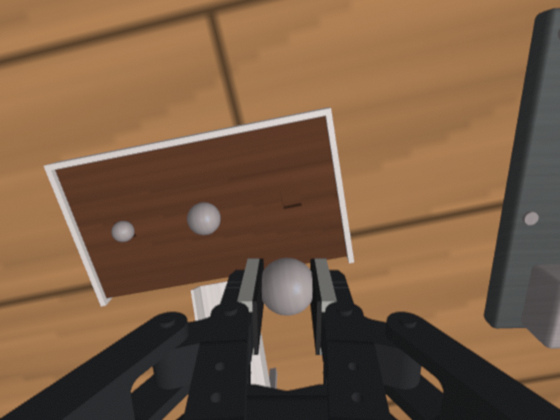

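The picture shows the ball gripped between the pads at (287,285), the other two balls still seated, and the first seat empty at (292,206).

Emit:
{"name": "send_rows", "arguments": {"rotation": [[0,0,0],[0,0,0],[0,0,0],[0,0,0],[0,0,0],[0,0,0],[0,0,0],[0,0,0],[0,0,0],[0,0,0],[0,0,0],[0,0,0]], "slide": [[0.02,0.05,0],[0.05,0.14,0],[0.1,0.25,0],[0.15,0.36,0],[0.19,0.47,0],[0.23,0.57,0],[0.26,0.66,0],[0.29,0.72,0],[0.298,0.74,0],[0.298,0.74,0],[0.298,0.74,0],[0.298,0.74,0]], "gripper": [1,1,1,1,1,1,1,1,1,1,1,1]}}

```text
time_s: 5.38
ee_pos: [527.6, 102.6, 146.7]
orientation: [-0.0, 0.107, 0.994, -0.0]
force: [-0.0, -0.0, -0.5]
grip_width: 20.9
grasp_force: 58.8
```

```bash
python3 - <<'E'
from h import *
T,o=pose();print(o['ee_pos'],o['grip_width'])
go([528.5,102.9,62.5],1.36)
E
```

```text
[527.58567228 102.64377251 146.68301765] 20.903982744777274
slide [-0.0029  0.0017  0.2806] rot [-0.0002 -0.0002 -0.0011]
```

Emit:
{"name": "send_rows", "arguments": {"rotation": [[0,0,0],[0,0,0],[0,0,0],[0,0,0],[0,0,0],[0,0,0],[0,0,0],[0,0,0]], "slide": [[-0.003,0.002,0.06],[-0.003,0.002,0.13],[-0.003,0.002,0.19],[-0.003,0.002,0.24],[-0.003,0.002,0.27],[-0.003,0.002,0.28],[-0.003,0.002,0.28],[-0.003,0.002,0.28]], "gripper": [1,1,1,1,1,1,1,1]}}

```text
time_s: 6.05
ee_pos: [529.1, 103.4, 63.5]
orientation: [0.0, 0.107, 0.994, -0.0]
force: [-0.1, -0.3, -0.5]
grip_width: 20.4
grasp_force: 59.0
```

```bash
python3 - <<'E'
from h import *
d,C=wrist('w4');T,o=pose();print(o['ee_pos'],o['force'],o['grip_width'])
w=cloud(*load('w4'));t=(w-T[:3,3])@T[:3,:3];q=w.reshape(-1,3);t=t.reshape(-1,3)
b=t[(abs(t[:,1])<9)&(t[:,2]>-5)&(t[:,2]<26)&(abs(t[:,0])<14)]
from scipy.optimize import least_squares
x=least_squares(lambda c:np.linalg.norm(b-c,axis=1)-12,[0,0,15.],loss='soft_l1').x;print('ball',len(b),x,T[:3,:3]@x+T[:3,3])
m=q[(q[:,2]>35)&(q[:,2]<41)&(np.hypot(q[:,0]-528.5,q[:,1]-102.9)<24)]
if len(m)>30:print('rim',len(m),circ(m[:,:2]))
E
```

```text
[529.23628955 103.53780051  63.60801585] [ 0.73100617 -0.17937068  0.2365124 ] 20.49766236067624
ball 2254 [ 0.84507882 -0.75017083 14.70677429] [528.26451563 102.98468187  48.90033623]
rim 721 (np.float64(528.0334616232524), np.float64(102.00379912988728), np.float64(17.266747553151227))
```

Emit:
{"name": "send_rows", "arguments": {"rotation": [[0,0,0],[0,0,0],[0,0,0],[0,0,0],[0,0,0]], "slide": [[0,0,0],[0,0,0],[0,0,0],[0,0,0],[0,0,0]], "gripper": [0.15,0.15,0.15,0.15,0.15]}}

```text
time_s: 6.52
ee_pos: [528.7, 104.0, 63.2]
orientation: [0.0, 0.106, 0.994, 0.0]
force: [-0.5, 0.2, 0.1]
grip_width: 36.4
grasp_force: 0.0
```

Emit:
{"name": "send_rows", "arguments": {"rotation": [[0,0,0],[0,0,0],[0,0,0],[0,0,0],[0,0,0],[0,0,0]], "slide": [[0,0,-0.05],[0,0,-0.14],[0,0,-0.24],[0,0,-0.32],[0,0,-0.36],[0,0,-0.36]], "gripper": [0.15,0.15,0.15,0.15,0.15,0.15]}}

```text
time_s: 7.02
ee_pos: [530.4, 104.2, 174.1]
orientation: [0.003, 0.106, 0.994, 0.0]
force: [0.1, -0.0, -0.2]
grip_width: 36.3
grasp_force: 0.0
```

```bash
python3 - <<'E'
from h import *
d,C=wrist('w5');T,o=pose();print(o['ee_pos'],o['time_s'])
pts=[proj(p,d['mtx'],C) for p in [(528.3,102,36),(593,112.6,36),(552,164,36)]];print(pts)
for p in pts:
    try: print(balls('w5',[(int(p[0]),int(p[1]))]))
    except Exception as e: print(e)
go([566,-196.2,150],1.36)
E
```

```text
[529.54823054 104.10472706 172.25865876] 7.0667
[(np.float64(283.68592365571465), np.float64(200.65703013718246)), (np.float64(313.6642257514316), np.float64(273.1216084205515)), (np.float64(369.66551292674035), np.float64(213.25956180498525))]
[(array([528.4, 102.9,  37.5]), 951, array([532.8, 102.7,  24. ]), 15.7)]
[(array([593.4, 112.1,  37.5]), 909, array([601.5, 112.5,  24. ]), 14.9)]
max() iterable argument is empty
slide [-0.3305 -0.9527  0.0743] rot [ 0.0002  0.0009 -0.0008]
```

View pics/w5.png

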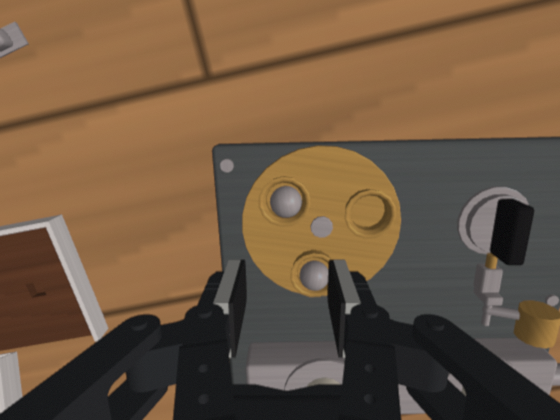

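The first ball sits in its pocket at (286,202), at the same height as ball_c (314,275); the remaining empty pocket is at (369,212). Now ball B.

Emit:
{"name": "send_rows", "arguments": {"rotation": [[0,0,0],[0,0,0],[0,0,0],[0,0,0],[0,0,0],[0,0,0],[0,0,0],[0,0,0],[0,0,0],[0,0,0],[0,0,0],[0,0,0]], "slide": [[-0.03,-0.08,0],[-0.06,-0.18,0],[-0.1,-0.3,0.01],[-0.14,-0.42,0.02],[-0.18,-0.54,0.03],[-0.22,-0.65,0.05],[-0.26,-0.76,0.07],[-0.3,-0.86,0.07],[-0.32,-0.93,0.07],[-0.33,-0.953,0.07],[-0.33,-0.953,0.07],[-0.33,-0.953,0.07]], "gripper": [0.2,0.2,0.2,0.2,0.2,0.2,0.2,0.2,0.2,0.2,0.2,0.2]}}

```text
time_s: 8.07
ee_pos: [564.2, -195.6, 149.0]
orientation: [-0.001, 0.107, 0.994, 0.001]
force: [0.0, 0.4, -0.1]
grip_width: 34.0
grasp_force: 0.0
```

```bash
python3 - <<'E'
from h import *
d,C=wrist('w6');T,o=pose();print(o['ee_pos'],o['time_s'],o['grip_width'])
p=proj((566,-196,24),d['mtx'],C);print(p,balls('w6',[(int(p[0]),int(p[1]))]))
go([566,-196.2,39],1.36)
E
```

```text
[ 564.27964162 -195.05569219  149.29879422] 8.1167 34.108673223511744
(np.float64(287.2448740676582), np.float64(211.57394093798064)) [(array([ 565.7, -196. ,   25.1]), 810, array([ 566.3, -196. ,   24. ]), 16.8)]
slide [-0.007  -0.0028  0.3676] rot [ 0.0003 -0.0005 -0.0006]
```

Emit:
{"name": "send_rows", "arguments": {"rotation": [[0,0,0],[0,0,0],[0,0,0],[0,0,0],[0,0,0],[0,0,0],[0,0,0]], "slide": [[-0.005,-0.002,0.08],[-0.006,-0.002,0.18],[-0.006,-0.002,0.27],[-0.006,-0.002,0.33],[-0.006,-0.002,0.36],[-0.006,-0.002,0.366],[-0.006,-0.002,0.366]], "gripper": [0.2,0.2,0.2,0.2,0.2,0.2,0.2]}}

```text
time_s: 8.7
ee_pos: [566.5, -196.4, 40.5]
orientation: [-0.0, 0.106, 0.994, 0.0]
force: [-0.3, -0.5, 0.3]
grip_width: 33.9
grasp_force: 0.0
```

Emit:
{"name": "send_rows", "arguments": {"rotation": [[0,0,0],[0,0,0],[0,0,0],[0,0,0],[0,0,0],[0,0,0]], "slide": [[0,0,0],[0,0,0],[0,0,0],[0,0,0],[0,0,0],[0,0,0]], "gripper": [1,1,1,1,1,1]}}

```text
time_s: 9.2
ee_pos: [567.6, -197.1, 41.8]
orientation: [0.001, 0.106, 0.994, 0.0]
force: [0.1, 5.8, 6.7]
grip_width: 20.4
grasp_force: 58.6
```

Emit:
{"name": "send_rows", "arguments": {"rotation": [[0,0,0],[0,0,0],[0,0,0],[0,0,0],[0,0,0],[0,0,0]], "slide": [[0,0,-0.03],[0,0,-0.1],[0,0,-0.2],[0,0,-0.3],[0,0,-0.36],[0,0,-0.36]], "gripper": [1,1,1,1,1,1]}}

```text
time_s: 9.7
ee_pos: [568.9, -199.0, 153.8]
orientation: [0.004, 0.107, 0.994, -0.002]
force: [-0.4, -0.0, -0.8]
grip_width: 20.1
grasp_force: 58.7
```

```bash
cat >> h.py <<'E'
def held(n):
    d,C=wrist(n);T,o=pose();print(o['ee_pos'],o['grip_width'],o['grasp_force'],o['time_s'])
    t=((cloud(*load(n))-T[:3,3])@T[:3,:3]).reshape(-1,3)
    b=t[(abs(t[:,1])<9)&(t[:,2]>-5)&(t[:,2]<26)&(abs(t[:,0])<14)]
    from scipy.optimize import least_squares
    x=least_squares(lambda c:np.linalg.norm(b-c,axis=1)-12,[0,0,15.],loss='soft_l1').x;print('held',len(b),x,T[:3,:3]@x+T[:3,3])
E
python3 - <<'E'
from h import *
held('w7');go([552,164.4,150],1.36)
E
```

```text
[ 567.95760547 -198.50285891  151.43956121] 20.588970266352824 58.719629645347595 9.75
held 2184 [ 0.65364399 -0.85986438 14.65679146] [ 567.20389539 -199.24853647  136.78131986]
slide [3.0860e-01 1.1709e+00 9.0000e-04] rot [-0.0006  0.0016 -0.0009]
```

Emit:
{"name": "send_rows", "arguments": {"rotation": [[0,0,0],[0,0,0],[0,0,0],[0,0,0],[0,0,0],[0,0,0],[0,0,0],[0,0,0],[0,0,0],[0,0,0],[0,0,0]], "slide": [[0.01,0.05,0],[0.03,0.13,0],[0.06,0.24,0],[0.09,0.35,0],[0.12,0.46,0],[0.15,0.57,0],[0.18,0.68,0],[0.2,0.78,0],[0.23,0.87,0],[0.25,0.95,0],[0.265,1.0,0]], "gripper": [1,1,1,1,1,1,1,1,1,1,1]}}

```text
time_s: 10.67
ee_pos: [550.7, 115.5, 147.1]
orientation: [-0.001, 0.106, 0.994, -0.0]
force: [-0.3, 0.7, 0.4]
grip_width: 20.3
grasp_force: 58.8
```

```bash
python3 - <<'E'
from h import *
go([552,164.4,150],1.36)
E
```

```text
slide [ 0.0299  0.1602 -0.0095] rot [-0.0001 -0.0007 -0.0002]
```

Emit:
{"name": "send_rows", "arguments": {"rotation": [[0,0,0],[0,0,0],[0,0,0],[0,0,0],[0,0,0],[0,0,0],[0,0,0]], "slide": [[0.01,0.06,0],[0.02,0.11,0],[0.03,0.15,0],[0.03,0.16,0],[0.03,0.16,0],[0.03,0.16,0],[0.03,0.16,0]], "gripper": [1,1,1,1,1,1,1]}}

```text
time_s: 11.25
ee_pos: [553.6, 160.7, 148.1]
orientation: [-0.0, 0.107, 0.994, -0.0]
force: [0.4, -0.4, -0.8]
grip_width: 20.1
grasp_force: 58.8
```

```bash
python3 - <<'E'
from h import *
held('w8');T,o=pose()
q=cloud(*load('w8')).reshape(-1,3);m=q[(q[:,2]>35)&(q[:,2]<41)&(np.hypot(q[:,0]-552,q[:,1]-164)<24)]
if len(m)>30:print('rim',len(m),circ(m[:,:2]))
go([552,164.4,63],1.36)
E
```

```text
[553.64795315 160.64925825 148.19473363] 20.250166435029 58.77818584442139 11.3
held 2185 [ 1.79737749 -0.54580795 17.07074712] [551.77097645 160.49336065 131.12453931]
rim 1107 (np.float64(551.6135457288568), np.float64(163.61137846589247), np.float64(16.994561238899053))
slide [0.008  0.0111 0.284 ] rot [-0.0001 -0.0001 -0.0012]
```

Emit:
{"name": "send_rows", "arguments": {"rotation": [[0,0,0],[0,0,0],[0,0,0],[0,0,0],[0,0,0],[0,0,0],[0,0,0]], "slide": [[0.003,0.01,0.07],[0.003,0.01,0.14],[0.003,0.01,0.2],[0.003,0.01,0.25],[0.003,0.01,0.275],[0.003,0.01,0.283],[0.003,0.01,0.283]], "gripper": [1,1,1,1,1,1,1]}}

```text
time_s: 11.88
ee_pos: [553.2, 164.1, 63.3]
orientation: [-0.0, 0.107, 0.994, -0.0]
force: [-0.2, 0.0, 0.3]
grip_width: 20.3
grasp_force: 58.8
```

```bash
python3 - <<'E'
from h import *
held('w9');T,o=pose();print(o['force'])
q=cloud(*load('w9')).reshape(-1,3);m=q[(q[:,2]>35)&(q[:,2]<41)&(np.hypot(q[:,0]-552,q[:,1]-164)<24)]
if len(m)>30:print('rim',len(m),circ(m[:,:2]))
E
```

```text
[553.81281017 164.37052604  63.94194998] 20.301919712757435 58.773348927497864 11.9333
held 2135 [ 2.27092711 -0.9590613  17.63593603] [551.39936788 163.91618464  46.30471611]
[ 0.00196552 -0.24001711  0.11028621]
rim 876 (np.float64(552.2225715619743), np.float64(163.5319074609679), np.float64(17.81792053223529))
```

Centred within 1 mm; release.

Emit:
{"name": "send_rows", "arguments": {"rotation": [[0,0,0],[0,0,0],[0,0,0],[0,0,0],[0,0,0]], "slide": [[0,0,0],[0,0,0],[0,0,0],[0,0,0],[0,0,0]], "gripper": [0.15,0.15,0.15,0.15,0.15]}}

```text
time_s: 12.35
ee_pos: [553.6, 164.7, 63.7]
orientation: [0.0, 0.106, 0.994, 0.0]
force: [0.6, -0.1, 0.1]
grip_width: 36.0
grasp_force: 0.0
```

Emit:
{"name": "send_rows", "arguments": {"rotation": [[0,0,0],[0,0,0],[0,0,0],[0,0,0],[0,0,0],[0,0,0],[0,0,0]], "slide": [[0,0,-0.05],[0,0,-0.14],[0,0,-0.24],[0,0,-0.32],[0,0,-0.36],[0,0,-0.36],[0,0,-0.36]], "gripper": [0.15,0.15,0.15,0.15,0.15,0.15,0.15]}}

```text
time_s: 12.93
ee_pos: [553.8, 164.7, 171.7]
orientation: [0.001, 0.106, 0.994, 0.0]
force: [0.5, 1.1, -0.5]
grip_width: 36.4
grasp_force: 0.0
```

```bash
python3 - <<'E'
from h import *
d,C=wrist('w10');T,o=pose();print(o['ee_pos'],o['time_s'])
pts=[proj(p,d['mtx'],C) for p in [(528.3,102,36),(593,112.6,36),(552,164,36)]]
for p in pts:
    try: print(balls('w10',[(int(p[0]),int(p[1]))]))
    except Exception as e: print(e)
P=cloud(*load('w10')).reshape(-1,3);T_=(P-T[:3,3])@T[:3,:3]
ok=(T_[:,2]>45)
b=P[ok&(P[:,2]>54)&(P[:,2]<61)&(np.hypot(P[:,0]-584,P[:,1]-263)<32)];print('bar',cv2.minAreaRect(b[:,:2].astype(np.float32)),len(b))
s=P[ok&(P[:,2]>62)&(P[:,2]<100)&(np.hypot(P[:,0]-584,P[:,1]-263)<110)];print('tall',len(s),np.percentile(s,[2,98],axis=0).round(0) if len(s) else '')
go([584.4,263.2,150],1.379)
E
```

```text
[553.07052847 164.5846707  170.76069139] 12.9833
[(array([528.5, 102.9,  37.5]), 1009, array([531.5,  98.9,  24. ]), 16.4)]
[(array([592.3, 112.6,  36.4]), 475, array([601.8, 106.2,  24. ]), 18.3)]
[(array([552.6, 164.1,  37.5]), 937, array([557.1, 163.9,  24. ]), 15.9)]
bar ((584.151123046875, 263.14617919921875), (14.239105224609375, 45.43688201904297), 78.63773345947266) 1221
tall 3 [[660. 280.  62.]
 [668. 282.  63.]]
slide [-0.0325  0.3434  0.0691] rot [-0.0001 -0.0002 -0.0068]
```

View pics/w10.png

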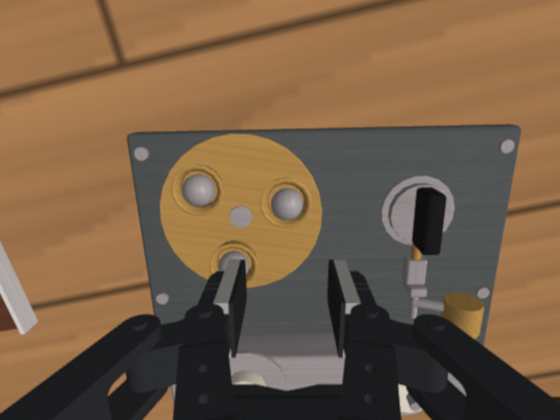

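All three pockets now hold balls, at (199,189), (288,203) and (233,262). The knob bar is at (429,220) and the tumbler at (462,312), clear of the gripper's footprint.

Emit:
{"name": "send_rows", "arguments": {"rotation": [[0,0,0],[0,0,-0.002],[0,0,-0.004],[0,0,-0.006],[0,0,-0.006],[0,0,-0.006],[0,0,-0.006],[0,0,-0.006]], "slide": [[-0.01,0.06,0],[-0.02,0.16,0.02],[-0.03,0.26,0.04],[-0.032,0.32,0.06],[-0.032,0.343,0.07],[-0.032,0.343,0.07],[-0.032,0.343,0.07],[-0.032,0.343,0.07]], "gripper": [0.1,0.1,0.1,0.1,0.1,0.1,0.1,0.1]}}

```text
time_s: 13.65
ee_pos: [584.2, 262.1, 150.1]
orientation: [-0.0, 0.097, 0.995, -0.0]
force: [-0.2, -0.0, -0.2]
grip_width: 38.4
grasp_force: 0.0
```

```bash
python3 - <<'E'
from h import *
T,o=pose();print(o['ee_pos'],o['time_s'],o['joints'].round(2) if hasattr(o['joints'],'round') else o['joints'],o['grip_width'])
go([584.3,263.2,58.5],1.376)
E
```

```text
[584.21249125 262.08649907 150.09661692] 13.65 [ 0.31  0.58  0.01  1.01 -0.    0.5 ] 38.4335114090506
slide [2.000e-04 4.000e-03 3.053e-01] rot [-0.0003 -0.0002 -0.0002]
```

Emit:
{"name": "send_rows", "arguments": {"rotation": [[0,0,0],[0,0,0],[0,0,0],[0,0,0],[0,0,0],[0,0,0],[0,0,0],[0,0,0]], "slide": [[0,0.002,0.06],[0,0.003,0.13],[0,0.003,0.19],[0,0.003,0.25],[0,0.003,0.285],[0,0.003,0.3],[0,0.003,0.303],[0,0.003,0.303]], "gripper": [0.1,0.1,0.1,0.1,0.1,0.1,0.1,0.1]}}

```text
time_s: 14.32
ee_pos: [585.2, 263.8, 60.2]
orientation: [0.0, 0.097, 0.995, 0.0]
force: [-0.2, 0.2, -0.1]
grip_width: 38.0
grasp_force: 0.0
```

Emit:
{"name": "send_rows", "arguments": {"rotation": [[0,0,0],[0,0,0],[0,0,0],[0,0,0],[0,0,0],[0,0,0],[0,0,0]], "slide": [[0,0,0],[0,0,0],[0,0,0],[0,0,0],[0,0,0],[0,0,0],[0,0,0]], "gripper": [1,1,1,1,1,1,1]}}

```text
time_s: 14.9
ee_pos: [585.5, 264.1, 60.8]
orientation: [0.001, 0.097, 0.995, 0.0]
force: [-0.8, -2.2, 6.2]
grip_width: 12.7
grasp_force: 59.6
```

Gripped cleanly. Turn clockwise (positive about the tool's downward z).

Emit:
{"name": "send_rows", "arguments": {"rotation": [[0,0,0.03],[0,0,0.06],[0,0,0.1],[0,0,0.14],[0,0,0.17],[0,0,0.2],[0,0,0.23],[0,0,0.26],[0,0,0.29],[0,0,0.32],[0,0,0.34],[0,0,0.34]], "slide": [[0,0,0],[0,0,0],[0,0,0],[0,0,0],[0,0,0],[0,0,0],[0,0,0],[0,0,0],[0,0,0],[0,0,0],[0,0,0],[0,0,0]], "gripper": [1,1,1,1,1,1,1,1,1,1,1,1]}}

```text
time_s: 15.9
ee_pos: [585.4, 263.9, 60.8]
orientation: [0.001, 0.592, 0.806, 0.0]
force: [-1.0, -2.3, 7.0]
grip_width: 12.8
grasp_force: 59.8
```

Emit:
{"name": "send_rows", "arguments": {"rotation": [[0,0,0],[0,0,0],[0,0,0],[0,0,0],[0,0,0],[0,0,0],[0,0,0]], "slide": [[0,0,0],[0,0,0],[0,0,0],[0,0,0],[0,0,0],[0,0,0],[0,0,0]], "gripper": [0,0,0,0,0,0,0]}}

```text
time_s: 16.48
ee_pos: [584.7, 264.0, 59.4]
orientation: [-0.0, 0.59, 0.807, -0.0]
force: [0.7, -0.0, 0.5]
grip_width: 42.6
grasp_force: 0.0
```

Emit:
{"name": "send_rows", "arguments": {"rotation": [[0,0,0],[0,0,0],[0,0,0],[0,0,0],[0,0,0],[0,0,0],[0,0,0],[0,0,0],[0,0,0]], "slide": [[0,0,-0.04],[0,0,-0.12],[0,0,-0.22],[0,0,-0.32],[0,0,-0.42],[0,0,-0.52],[0,0,-0.58],[0,0,-0.6],[0,0,-0.6]], "gripper": [0,0,0,0,0,0,0,0,0]}}

```text
time_s: 17.23
ee_pos: [585.6, 264.3, 241.8]
orientation: [0.001, 0.59, 0.807, 0.001]
force: [-0.4, 0.4, 0.0]
grip_width: 42.6
grasp_force: 0.0
```

```bash
python3 - <<'E'
from h import *
d,C=wrist('w11');T,o=pose();print(o['ee_pos'],o['time_s'],o['force'])
P=cloud(*load('w11')).reshape(-1,3);T_=(P-T[:3,3])@T[:3,:3];ok=T_[:,2]>45
b=P[ok&(P[:,2]>54)&(P[:,2]<61)&(np.hypot(P[:,0]-584,P[:,1]-263)<32)];print('bar',cv2.minAreaRect(b[:,:2].astype(np.float32)),len(b))
E
```

```text
[584.8995204 264.0816066 239.8990965] 17.2833 [ 0.06503056 -0.4127784  -1.2550994 ]
bar ((584.8824462890625, 263.7139587402344), (13.930156707763672, 45.90129852294922), 10.228970527648926) 775
```

View pics/w11.png

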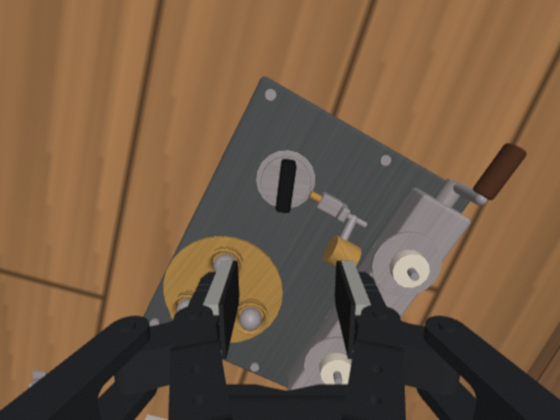

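The bar has turned 69° clockwise (1.2 rad, now at (286,186)), the tumbler has flopped over to (342,250), and the balls are still in the cage.

```bash
python3 -c "
from plant import workorder;print(workorder.job_done())"
```

```text
the job is handed in; nothing more can be done
None
```

The job is handed in: both large balls are in the cage's two empty pockets, then the torque knob was turned clockwise past its detent to 1.2 rad and released; I didn't recheck the small ball in the tray after lifting ball B.

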